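Tuck a packing slip under a carved panel and hold it down

ROBOT

A 7-joint arm with a two-finger parallel gripper is mounted at the origin on the work surface. World frame = base frame: x ahead of the robot, y to its left, z up, the work surface at z = 0. Lengths are in m, angles in rad, forces in N, time in s.
With the tool pointing down it reaches from about 0.425 to 0.8 m from the base axis. Payload 8.3 kg.
Tool frame: the origin (TCP) lies between the finger pads; the fingertips stand 11 mm ahead of it and the grasp point (between the pads) lies 8 mm behind it; z points along the fingers, y is the line along which they close (so a half turn about z gives the same grasp; the last joint's range is limited). The gripper opens to 85 mm and grips with 20 to 120 N. Pads are 22 mm wide; open, the fingers measure 114 mm over their backs; the gripper's body (76 mm by 85 mm) begins 54 mm behind the grasp point. The pads swing forward as they close: fully open they stand 13 mm farther back than shut.
Start: joints at [1.258, 0.383, 0.016, 1.37, -0.006, 1.388, -0.046], TCP at [0.155, -0.606, 0.242] pointing down, gripper open.
Joint ranges: [-2.95, 2.95], [-0.25, 2.06], [-1.52, 1.56], [0.18, 2.33], [-1.44, 4.58], [0.02, 2.06], [-3.01, 3.01]. Speed limits (rad/s): [2.39, 2.39, 3.01, 3.01, 3.14, 3.14, 3.14].

INTERFACE

Orientations are given as [roll, pitch, yaw] about the fixed x, y, z axes, in that order (R = Rz(yaw) Ry(pitch) Rx(roll)).
In Python, from station import read_state, cams, sign_off gives the robot as it stands.
- The arm moves only by the tool play_rows, never from a script. Its argument "steps" is one flat list of numbers, 7 for each row, row after row: the shift along the tool's x, y, z scaled (see below), then the turn, a rotation vector about the tool's x, y, z scaled (see below), then the opening, from 0 (shut) to 1 (fully open). In form: [x, y, z, rx, ry, rz, jaw, x, y, z, rx, ry, rz, jaw, ...]. A call has 1 to 8 rows; each row is the pose to reach, as a shift and turn from the pose commanded when the call began, along the tool's axes at that moment, turning the shorter way round; what a row does not reach only later rows make up. The controller multiplies each number of a shift by 0.1 m and each number of a turn by 360 degrees. A row lasts 1/8 s, in which the tool goes at most 62.5 mm and 10.7 degrees, less where a joint would pass 70% of its speed; a pose out of reach is approached as far as the arm can. A call with a number of a shift or a turn outside -1 to 1 is refused whole. A call with a gripper value outside its range is refused whole. The fingers move at their own pace and stop on an object; the grip force is fixed at half the most. Time passes only in rows, so rows that repeat a pose let the fingers close. It gives the time, the measured TCP pose, the force, the opening and the grip force at its end, in the units of the state.
- read_state(): the state, without advancing time (a new reading comes with each control period).
- cams.capture(name): name is "scene" or "top"; returns a dict with "color" (480x640x3 uint8, red, green, blue), "z_map" (480x640 float32, m along the optical axis (not along the pixel's ray), 0 where there is no reading), "intrinsics" (3x3 intrinsics, pixels), "view" (4x4, takes a point from world to camera coordinates). Camera axes: x right, y down, z forward; pixel columns grow to the right and rows downward; lengths in m; the calibration is good to about 2 mm. A picture is of the moment at which its call begins.
- sign_off(): hands the job in; it is judged then, once.
The state is a dict: "t": time; "q": joint angles; "joint_velocities": joint speeds; "joint_efforts": joint torques, N m; "eef_pos": TCP position; "eef_rot": TCP orientation; "wrist_force": force on the tool from outside, world axes, zero at the start; "torque": the same for the moment, N m; "width": finger opening in m; "gripper_force": force on a finger pad.
Only numpy, scipy, OpenCV 4.12 (cv2) and the standard library are available. Lean on these libraries where they do the work, as an engineer would, in place of code of your own. Each camera call takes 0.05 s, during which the arm holds its last target. There are 200 camera calls.

TASK

Start the glue timer by pressing its white, then yellow, then green key fully down, one at a time. Then take the wooden slip by its red rib and tuck its thin edge squarely about 3 cm under the middle of the carved panel's overhanging near edge, without lifting or shifting the panel and leaving everything else alone. Finish while holding: keep hold of the slip and keep it pressed flat on the board with about 10 to 20 N, roughly the weight of one to two kilograms.

Things in the scene. Friction and masses are not known exactly. Their poses are not given: they have to be found in the camera images.
- timer: grey glue timer, fixed to the bench: box 210 (x) by 84 (y) by 45 mm high, three keys in a row along its x axis, 60 mm apart (which colour is where varies). Origin: centre of the underside
- key_white (a joint): the white round spring key on top of the grey timer box: 0 when up, grows as it is pressed, 0.006 (6 mm) fully down; starts to move at 1.5 N, bottoms at 5 N, springs back when let go
- key_yellow (a joint): the yellow round spring key on top of the grey timer box: 0 when up, grows as it is pressed, 0.006 (6 mm) fully down; starts to move at 1.5 N, bottoms at 5 N, springs back when let go
- key_green (a joint): the green round spring key on top of the grey timer box: 0 when up, grows as it is pressed, 0.006 (6 mm) fully down; starts to move at 1.5 N, bottoms at 5 N, springs back when let go
- key_white_top (a point): centre of the top face of the white key, when up 63 mm above the bench; cap 28 mm across, standing 6 mm proud of its dark 44 mm wide collar
- key_yellow_top (a point): centre of the top face of the yellow key, when up 63 mm above the bench; cap 28 mm across, standing 6 mm proud of its dark 44 mm wide collar
- key_green_top (a point): centre of the top face of the green key, when up 63 mm above the bench; cap 28 mm across, standing 6 mm proud of its dark 44 mm wide collar
- slip: loose thin pale wooden packing slip flat on the bench, 140 (x) by 70 (y) by 5 mm (last 10 mm at +x 3 mm thick), with a red upright grip rib on top: 60 mm long (x), 16 mm thick (y), centred at x = -20 mm, from the slip's top face up to 47 mm above its underside. About 120 g. Origin: centre of the underside; +x points to the thin edge
- slip_edge (a point): middle of the slip's thin edge, on the underside: 70 mm ahead of the origin along the slip's x, 90 mm ahead of the rib's centre
- slip_grip (a point): point inside the red rib at its middle, 30 mm above the slip's underside: a good place to pinch across the rib's 16 mm thickness (the slip's y)
- board: plywood carving board fixed to the bench, 340 (x) by 240 (y) by 18 mm thick, brass screw clamp at its far end. Origin: centre of its underside; top face at z = 18 mm. On it, under the rear of the carved panel, a fixed 8 mm packing sheet whose near edge lies at x = +5 mm
- panel: carved reddish-brown wood panel, pale florets on it, loose, about 700 g, 150 (x) by 200 (y) by 16 mm (carving to 26 mm), on the packing sheet 8 mm above the board's top, axes as the board's. Its near edge (-x side, towards the robot) overhangs the sheet by 45 mm: an open slot 8 mm high, 45 mm deep between board and panel. Origin: centre of its underside
- panel_lip (a point): middle of the panel's overhanging near edge, on its underside: 75 mm from the panel's origin towards -x, 26 mm above the bench; axes as the panel's (x points into the slot)
- gouge: carving gouge with wooden handle, 190 mm long, lying across the far end of the board, behind the panel; leave alone. Origin: middle, underside
- gouge2: dark-handled gouge, 220 mm long, lying on the bench at the left; leave alone. Origin: middle, underside
- figurine: white plaster figurine, 64 mm wide, 174 mm high, far left; leave alone. Origin: centre of its base
- glue: glue jar with yellow cap, 70 mm wide, 110 mm high, right; leave alone. Origin: centre of its base
- mallet: round wooden carver's mallet standing on its head, 80 mm wide, 224 mm high, far right; leave alone. Origin: centre of its foot
- mug: blue cup, 80 mm wide, 90 mm high, far to the right; leave alone. Origin: centre of its base
- sandblock: cork sanding block 90 (x) by 40 (y) by 30 mm on the left; leave alone. Origin: centre of its underside

How it is judged:
By the outcome, as a careful person would: the job done as asked, in the order asked, and still so for the second after the job is handed in, while the arm keeps its last pose, push and grip.
It also fails if it takes over 58 s, if anything falls off the work surface, if the arm or the gripper's body presses on something with over 40 N, if the wrist force passes 120 N, or if a joint passes its speed limit or range.

## Working session

There is one attempt and no reset: what is moved stays moved. The work goes in short steps, Python scripts to look and compute and a tool call to move; the robot and the scene stay as the last step left them, time stands still between calls to the robot, and variables do not carry over. Pictures are saved under pics/ and viewed, at most 10 in all, crops included, and the job is handed in when it is done.

Besides the shell and the picture viewer there is one more tool, called as name(argument=value, ...), one argument or row to a line, values as JSON. play_rows: Moves the arm, as the interface text tells. Shifts and turns lie within -1 to 1; 1 stands for 0.1 m of shift or 360 degrees of turn. Its arguments: {"type":"object","properties":{"steps":{"type":"array","items":{"type":"number","minimum":-1,"maximum":1}}},"required":["steps"]}

```bash
mkdir -p pics
cat > h.py <<'E'
import numpy as np,cv2
from station import read_state,cams,sign_off
def cap(n,f=None):
    c=cams.capture(n)
    if f: cv2.imwrite(f,c["color"][:,:,::-1])
    return c
def world(c,u,v):
    z=c["z_map"][int(v),int(u)]; K=c["intrinsics"]; T=np.linalg.inv(c["view"])
    p=np.linalg.inv(K)@[u,v,1]*z
    return (T@np.r_[p,1])[:3]
def cloud(c):
    K=c["intrinsics"]; T=np.linalg.inv(c["view"]); v,u=np.mgrid[:480,:640]; z=c["z_map"]
    p=np.stack([(u-K[0,2])/K[0,0]*z,(v-K[1,2])/K[1,1]*z,z],-1)
    return p@T[:3,:3].T+T[:3,3]
def ray(c,u,v,h):
    K=c["intrinsics"]; T=np.linalg.inv(c["view"]); d=T[:3,:3]@np.linalg.inv(K)@[u,v,1]; o=T[:3,3]
    return o+d*(h-o[2])/d[2]
E
python3 - <<'E'
from h import *
np.set_printoptions(precision=4,suppress=True)
for n in ("scene","top"):
    c=cap(n,f"pics/{n}1.png"); np.savez(f"{n}1.npz",**c); print(n,c["intrinsics"].tolist(),np.linalg.inv(c["view"]))
print(read_state())
E
```

```text
scene [[525.8856330078066, 0.0, 323.727693276482], [0.0, 525.8856330078066, 242.02782467665608], [0.0, 0.0, 1.0]] [[-0.0291  0.749  -0.6619  1.4838]
 [ 0.9994  0.0342 -0.0052 -0.0425]
 [ 0.0188 -0.6616 -0.7496  1.0849]
 [ 0.      0.      0.      1.    ]]
top [[529.5362616712767, 0.0, 317.5758304477826], [0.0, 529.5362616712767, 237.91217968649732], [0.0, 0.0, 1.0]] [[ 0.0109 -0.9951  0.0981  0.4594]
 [-0.9997 -0.0128 -0.0193 -0.0497]
 [ 0.0205 -0.0979 -0.995   1.4737]
 [ 0.      0.      0.      1.    ]]
{'t': 0.1, 'q': array([ 1.2581,  0.3841,  0.0164,  1.371 , -0.0063,  1.3882, -0.0465]), 'joint_velocities': array([ 0.0004, -0.0027,  0.0008, -0.0027, -0.0013, -0.0001, -0.0008]), 'joint_efforts': array([  0.0024, -62.9135,   0.8473, -37.2756,   0.0168,   0.0105,
        -0.    ]), 'eef_pos': array([ 0.1544, -0.6052,  0.2414]), 'eef_rot': array([-3.1399,  0.    ,  0.2499]), 'wrist_force': array([-1.227 ,  0.156 ,  0.5206]), 'torque': array([-0.0071,  0.034 ,  0.021 ]), 'gripper_force': 0.0, 'width': 0.08554854646519461}
```

View pics/scene1.png

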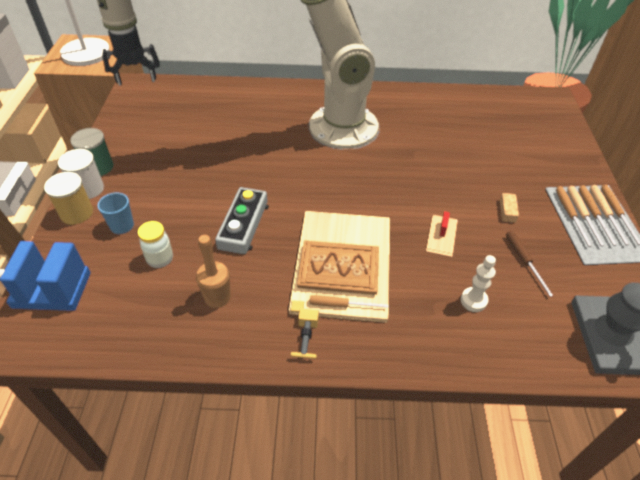

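View pics/top1.png

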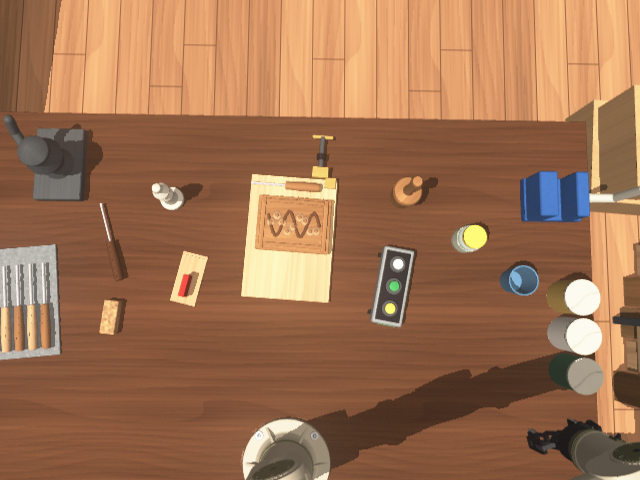

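The scene view shows the keys at about (248,195) yellow, (241,210) green and (235,226) white, with the slip at (442,235). In the top view the keys are at (398,264) white, (394,286) green and (390,309) yellow. The slip is at (188,278) with its rib at (184,285), and the panel's near edge runs (257,250)–(329,254).

Run:
```python
from h import *
np.set_printoptions(precision=4,suppress=True)
C={n:dict(np.load(f"{n}1.npz")) for n in("scene","top")}
def blob(n,cond,box):
    c=C[n]; x0,y0,x1,y1=box
    hsv=cv2.cvtColor(c["color"],cv2.COLOR_RGB2HSV).astype(int); m=cond(*np.moveaxis(hsv,-1,0))
    mm=np.zeros((480,640),np.uint8); mm[y0:y1,x0:x1]=m[y0:y1,x0:x1]
    k,l,s,ce=cv2.connectedComponentsWithStats(mm); i=1+np.argmax(s[1:,4])
    return l==i,ce[i],s[i,4]
def tri(pa,pb):
    P=[C[n]["intrinsics"]@C[n]["view"][:3] for n in("scene","top")]
    X=cv2.triangulatePoints(P[0],P[1],np.float64(pa).reshape(2,1),np.float64(pb).reshape(2,1))[:,0]; return X[:3]/X[3]
conds=dict(white=lambda h,s,v:(s<40)&(v>170),yellow=lambda h,s,v:(h>20)&(h<35)&(s>130)&(v>120),green=lambda h,s,v:(h>45)&(h<85)&(s>120)&(v>80),red=lambda h,s,v:((h<4)|(h>174))&(s>190)&(v>110))
for k,cd in conds.items():
    bs,bt=((425,205,460,260),(165,250,212,310)) if k=="red" else ((215,185,272,255),(370,245,416,328))
    if k=='white': bt=(388,255,408,274); bs=(225,215,246,236)
    ms,ps,a=blob("scene",cd,bs); mt,pt,b=blob("top",cd,bt)
    print(k,ps,a,pt,b,"tri",tri(ps,pt),"top@h",ray(C["top"],*pt,.063 if k!="red" else .047),"scene@h",ray(C["scene"],*ps,.063 if k!="red" else .047),"depth",np.median(cloud(C["top"])[mt],0))
def rect(m,h,name,n="top"):
    cs,_=cv2.findContours(m.astype(np.uint8),cv2.RETR_EXTERNAL,cv2.CHAIN_APPROX_NONE); c=max(cs,key=cv2.contourArea)
    w=np.array([ray(C[n],*p[0],h)[:2] for p in c],np.float32)
    r=cv2.minAreaRect(w); print(name,n,r,"\n",cv2.boxPoints(r))
P=cloud(C["top"])
mt,_,_=blob("top",lambda h,s,v:(h<30)&(v>150),(165,245,212,310)); mr,_,_=blob("top",conds["red"],(165,250,212,310))
rect(mt|mr,.005,"slip"); rect(mr,.047,"rib")
mb,_,_=blob("top",lambda h,s,v:(h>12)&(h<30)&(v>165)&(s<150),(235,168,345,308)); rect(mb,.018,"board")
# panel by height
box=np.zeros((480,640),bool); box[188:262,245:340]=1
m=box&(P[...,2]>.034); k,l,s,ce=cv2.connectedComponentsWithStats(m.astype(np.uint8)); i=1+np.argmax(s[1:,4]); rect(l==i,.042,"panel depth"); print(np.median(P[l==i],0))
c=C["top"]["color"]; print(c[240:262:2,290].tolist(), P[240:262:2,290,2])
```

```text
white [233.8652 224.0112] 89 [397.6705 263.5682] 88 tri [ 0.5321 -0.2904  0.0669] top@h [ 0.5324 -0.292   0.063 ] scene@h [ 0.5285 -0.2904  0.063 ] depth [ 0.5316 -0.2915  0.0667]
yellow [247.2414 194.6552] 58 [390.5938 307.375 ] 64 tri [ 0.4159 -0.2706  0.0649] top@h [ 0.416  -0.2727  0.063 ] scene@h [ 0.4141 -0.2691  0.063 ] depth [ 0.4172 -0.2731  0.067 ]
green [240.8308 208.4462] 65 [394.0746 285.7015] 67 tri [ 0.4732 -0.2802  0.067 ] top@h [ 0.4733 -0.2821  0.063 ] scene@h [ 0.4694 -0.2797  0.063 ] depth [ 0.4726 -0.2816  0.0665]Traceback (most recent call last):
  File "<stdin>", line 17, in <module>
  File "<stdin>", line 8, in blob
    return _wrapfunc(a, 'argmax', axis=axis, out=out, **kwds)
    return bound(*args, **kwds)
ValueError: attempt to get argmax of an empty sequence
```

Run:
```python
import cv2,numpy as np
t=cv2.imread("pics/top1.png"); s=cv2.imread("pics/scene1.png")
a=cv2.resize(t[170:310,160:345],None,fx=4,fy=4,interpolation=cv2.INTER_CUBIC)
cv2.imwrite("pics/crop1.png",a)
```

```text
(no output)
```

View pics/crop1.png

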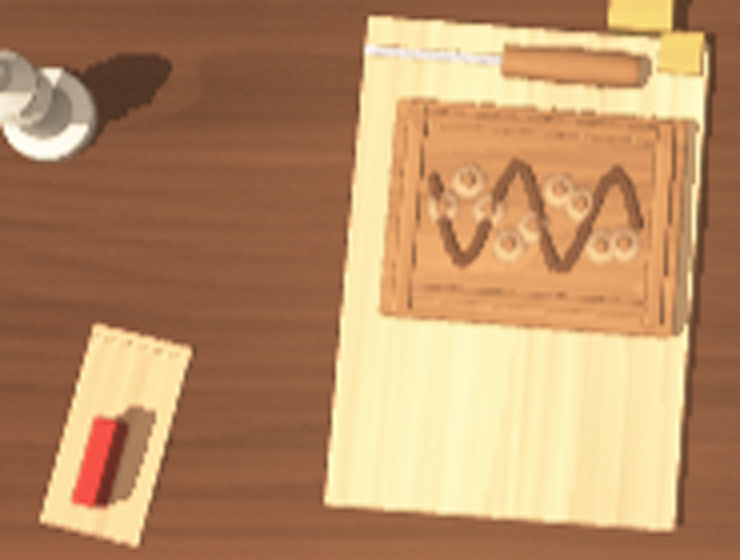

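The crop shows the slip's thin (ticked) end pointing up in the image (away from the robot) with the red rib near its rear. The panel's near edge runs (383,315)–(680,333) in crop pixels. I'll loosen the red mask.

Run:
```python
from h import *
np.set_printoptions(precision=4,suppress=True)
C={n:dict(np.load(f"{n}1.npz")) for n in("scene","top")}
def mask(n,cond,box):
    x0,y0,x1,y1=box; hsv=cv2.cvtColor(C[n]["color"],cv2.COLOR_RGB2HSV).astype(int); m=cond(*np.moveaxis(hsv,-1,0))
    mm=np.zeros((480,640),np.uint8); mm[y0:y1,x0:x1]=m[y0:y1,x0:x1]
    k,l,s,ce=cv2.connectedComponentsWithStats(mm); i=1+np.argmax(s[1:,4]); return (l==i).astype(np.uint8)
def rect(m,h,name,n="top"):
    cs,_=cv2.findContours(m,cv2.RETR_EXTERNAL,cv2.CHAIN_APPROX_NONE); c=max(cs,key=cv2.contourArea)
    w=np.array([ray(C[n],*p[0],h)[:2] for p in c],np.float32)
    r=cv2.minAreaRect(w); print(name,n,np.round(r[0],4),np.round(r[1],4),round(r[2],2),"z",np.median(cloud(C[n])[m>0],0)); print(cv2.boxPoints(r))
red=lambda h,s,v:((h<5)|(h>172))&(s>165)&(v>120)
pale=lambda h,s,v:(h>12)&(h<30)&(v>165)&(s<150)
for n,bx,bb in(("top",(165,245,212,310),(235,168,345,308)),("scene",(420,205,465,260),(288,205,395,322))):
    mr=mask(n,red,bx); rect(mr,.047,"rib",n)
    rect(cv2.bitwise_or(mask(n,pale,bx),mr) if n=="top" else mask(n,pale,bx),.005,"slip",n)
    rect(mask(n,pale,bb),.018,"board",n)
pan=lambda h,s,v:(h<14)&(s>100)&(v>100)
rect(mask("top",pan,(248,188,337,262)),.042,"panel")
rect(mask("scene",pan,(290,240,385,294)),.042,"panel","scene")
# panel near edge line fit in top: lower edge of panel mask per column
for n,hh in(("top",.042),("scene",.042)):
    m=mask(n,pan,(248,188,337,262) if n=="top" else (290,240,385,294))
    E=[]
    for u in range(268,322) if n=="top" else range(310,372):
        v=np.where(m[:,u])[0]
        if len(v): E.append(ray(C[n],u,v.max()+.5 if n=="top" else v.min()-.5,hh)[:2])
    E=np.float32(E); l=cv2.fitLine(E,cv2.DIST_HUBER,0,.01,.01).ravel(); print(n,"near edge",l,np.rad2deg(np.arctan2(-l[0],l[1]) ))
```

```text
rib top [0.4688 0.2791] [0.0157 0.0577] 76.74 z [0.4691 0.2789 0.0467]
[[0.4389 0.2781]
 [0.4951 0.2649]
 [0.4987 0.2802]
 [0.4425 0.2934]]
slip top [0.4882 0.2761] [0.0705 0.1417] 76.41 z [0.4911 0.2736 0.0051]
[[0.4111 0.2585]
 [0.5488 0.2252]
 [0.5654 0.2937]
 [0.4276 0.327 ]]
board top [ 0.6194 -0.0007] [0.2399 0.374 ] 86.31 z [ 0.5944 -0.0013  0.0213]
[[ 0.4251 -0.1084]
 [ 0.7983 -0.1324]
 [ 0.8137  0.1069]
 [ 0.4405  0.131 ]]
rib scene [0.4719 0.28  ] [0.0151 0.0693] 73.08 z [0.4716 0.2806 0.048 ]
[[0.4366 0.2829]
 [0.5029 0.2627]
 [0.5073 0.2772]
 [0.441  0.2974]]
slip scene [0.487  0.2786] [0.0762 0.1498] 76.66 z [0.5021 0.2733 0.0056]
[[0.4053 0.2588]
 [0.5511 0.2242]
 [0.5686 0.2984]
 [0.4229 0.3329]]
board scene [0.6113 0.0022] [0.2457 0.3699] 86.32 z [0.6359 0.0022 0.0217]
[[ 0.4189 -0.1086]
 [ 0.788  -0.1323]
 [ 0.8038  0.1129]
 [ 0.4346  0.1367]]
panel top [ 0.6383 -0.0144] [0.1902 0.1476] 85.77 z [ 0.666  -0.0311  0.044 ]
[[ 0.5577 -0.1038]
 [ 0.7049 -0.1147]
 [ 0.7189  0.075 ]
 [ 0.5717  0.0859]]
panel scene [ 0.6451 -0.1212] [0.1726 0.0238] 4.1 z [ 0.5834 -0.1307  0.0007]
[[ 0.5582 -0.1155]
 [ 0.5599 -0.1392]
 [ 0.7321 -0.1269]
 [ 0.7304 -0.1031]]
top near edge [ 0.0019  1.      0.6154 -0.0195] -0.110837795Traceback (most recent call last):
  File "<stdin>", line 28, in <module>
cv2.error: OpenCV(4.12.0) /io/opencv/modules/imgproc/src/linefit.cpp:618: error: (-215:Assertion failed) npoints2 >= 0 || npoints3 >= 0 in function 'fitLine'
```

```bash
cat >> h.py <<'E'
from scipy.spatial.transform import Rotation as Rn
def rel(tgt,yaw):
    s=read_state(); R=Rn.from_euler("xyz",s["eef_rot"]); d=R.inv().apply(np.array(tgt)-s["eef_pos"])
    r=(R.inv()*Rn.from_euler("xyz",[np.pi,0,yaw])).as_rotvec()
    print("shift",np.round(d/.1,3),"turn",np.round(r/2/np.pi,4),"| t",round(s["t"],2),"pos",np.round(s["eef_pos"],4),"rot",np.round(s["eef_rot"],4),"F",np.round(s["wrist_force"],1),"w",round(s["width"],4))
E
python3 - <<'E'
from h import *
np.set_printoptions(precision=4,suppress=True)
c=dict(np.load("top1.npz")); P=cloud(c)
for r in (215,235,245):
    for a,b in((252,266),(320,338)):
        print(r,a,[(int(x[0]),int(x[1]),int(x[2])) for x in c["color"][r,a:b]]); print((P[r,a:b,2]*1000).round().astype(int),P[r,a:b,1].round(3))
for u in(270,290,310): print(u,c["color"][246:260,u].tolist(),(P[246:260,u,2]*1000).round(),P[246:260,u,0].round(3))
rel([.5317,-.291,.2],-.237)
E
```

```text
215 252 [(253, 238, 180), (253, 235, 177), (253, 236, 176), (253, 235, 177), (253, 233, 174), (238, 195, 137), (228, 164, 106), (229, 162, 105), (221, 154, 99), (241, 177, 114), (235, 169, 109), (232, 166, 106), (224, 156, 101), (221, 154, 99)]
[22 20 14 17 13 21 40 45 40 48 47 46 50 38] [0.104 0.101 0.099 0.096 0.094 0.09  0.086 0.082 0.08  0.077 0.074 0.072
 0.068 0.067]
215 320 [(215, 147, 94), (217, 148, 96), (213, 146, 95), (195, 134, 87), (236, 170, 108), (233, 166, 105), (230, 162, 104), (184, 126, 82), (186, 126, 83), (218, 149, 96), (191, 130, 84), (191, 149, 108), (193, 151, 109), (192, 151, 109), (251, 234, 176), (127, 97, 67), (97, 64, 45), (141, 92, 64)]
[38 42 40 45 48 54 47 47 40 46 40 10 23  8 20  0  5  4] [-0.084 -0.086 -0.089 -0.092 -0.094 -0.097 -0.1   -0.102 -0.105 -0.108
 -0.111 -0.115 -0.117 -0.121 -0.123 -0.127 -0.129 -0.132]
235 252 [(253, 236, 177), (253, 238, 180), (253, 237, 179), (237, 201, 145), (229, 165, 109), (236, 169, 109), (222, 154, 100), (238, 172, 111), (234, 169, 108), (228, 160, 103), (225, 157, 100), (152, 106, 70), (236, 170, 110), (240, 175,
[... 2101 characters left out ...]
53, 242, 185]] [52. 46. 43. 41. 45. 29. 20. 19. 18. 20. 15. 20. 14. 17.] [0.577 0.575 0.572 0.57  0.566 0.565 0.563 0.56  0.558 0.555 0.552 0.549
 0.547 0.544]
310 [[228, 161, 104], [226, 159, 101], [220, 152, 98], [228, 161, 103], [234, 168, 109], [233, 167, 107], [217, 149, 96], [244, 204, 144], [253, 233, 174], [253, 232, 172], [253, 233, 173], [253, 232, 173], [253, 231, 171], [253, 231, 172]] [52. 40. 42. 39. 43. 45. 37. 21. 17. 11. 11. 17. 24. 18.] [0.577 0.576 0.573 0.57  0.567 0.564 0.562 0.561 0.558 0.556 0.553 0.55
 0.547 0.544]
shift [ 4.432 -2.111  0.417] turn [-0.0003  0.0001  0.0775] | t 0.1 pos [ 0.1544 -0.6052  0.2414] rot [-3.1399  0.      0.2499] F [-1.2  0.2  0.5] w 0.0855
```

play_rows(
  steps=[0.886,-0.422,0.08,0,0,0,0,0.886,-0.422,0.08,0,0,0,0],
)

```text
t: 0.35
eef_pos: [0.2324, -0.5406, 0.2335]
eef_rot: [-3.14, -0.001, 0.252]
wrist_force: [-0.6, -0.1, 0.0]
width: 0.0517
gripper_force: 0.0
```

play_rows(
  steps=[0.886,-0.422,0.08,0,0,0,0,0.886,-0.422,0.08,0,0,0,0],
)

```text
t: 0.6
eef_pos: [0.3081, -0.4771, 0.2257]
eef_rot: [-3.14, -0.001, 0.253]
wrist_force: [0.7, -1.3, 1.0]
width: 0.0123
gripper_force: 0.0
```

play_rows(
  steps=[0.886,-0.422,0.08,0,0,0,0,0.886,-0.422,0.08,0,0,0,0],
)

```text
t: 0.85
eef_pos: [0.3833, -0.4141, 0.2177]
eef_rot: [-3.14, -0.001, 0.253]
wrist_force: [-0.7, -0.5, -0.6]
width: 0.0
gripper_force: 0.0
```

play_rows(
  steps=[0.886,-0.422,0.08,0,0,0,0,0.886,-0.422,0.08,0,0,0,0],
)

```text
t: 1.1
eef_pos: [0.4585, -0.3512, 0.2097]
eef_rot: [-3.14, -0.001, 0.253]
wrist_force: [-0.2, -0.2, 0.7]
width: 0.0001
gripper_force: 0.0
```

play_rows(
  steps=[0.886,-0.422,0.08,0,0,0.0775,0,0.886,-0.422,0.08,0,0,0.0775,0,0.886,-0.422,0.08,0,0,0.0775,0,0.886,-0.422,0.08,0,0,0.0775,0,0.886,-0.422,0.08,0,0,0.0775,0],
)

```text
t: 1.72
eef_pos: [0.531, -0.2923, 0.2022]
eef_rot: [3.141, 0.0, -0.236]
wrist_force: [0.4, -0.5, -0.3]
width: -0.0001
gripper_force: 0.0
```

Run:
```python
from h import *
rel([.5317,-.291,.085],-.237)
c=cap("top","pics/top2.png")
```

```text
shift [ 0.004 -0.015  1.172] turn [0.     0.0001 0.0002] | t 1.73 pos [ 0.531  -0.2923  0.2022] rot [ 3.1413e+00  4.0000e-04 -2.3560e-01] F [ 0.4 -0.5 -0.3] w -0.0001
```

play_rows(
  steps=[0,-0.015,1,0,0,0,0,0,-0.015,1,0,0,0,0,0,-0.015,1,0,0,0,0],
)

```text
t: 2.15
eef_pos: [0.5294, -0.2898, 0.0993]
eef_rot: [-3.14, 0.006, -0.237]
wrist_force: [-0.5, 0.3, 0.5]
width: 0.0001
gripper_force: 0.0
```

play_rows(
  steps=[0,0,0.2,0,0,0,0,0,0,0.28,0,0,0,0,0,0,0.32,0,0,0,0,0,0,0.35,0,0,0,0,0,0,0.35,0,0,0,0],
)

```text
t: 2.78
eef_pos: [0.5326, -0.291, 0.0718]
eef_rot: [3.14, -0.003, -0.237]
wrist_force: [-11.2, 5.6, 25.5]
width: 0.0
gripper_force: 12.8
```

Run:
```python
from h import *
c=cap("scene","pics/s3.png"); im=c["color"][:,:,::-1][130:270,180:300]
cv2.imwrite("pics/s3c.png",cv2.resize(im,None,fx=4.2,fy=4.2,interpolation=cv2.INTER_CUBIC))
s=read_state(); print(s)
```

```text
{'t': 2.825, 'q': array([ 0.56829091,  0.48340493, -0.15959805,  1.62652066,  0.08694081,
        1.03559982, -1.42572501]), 'joint_velocities': array([ 0.00065577, -0.00074529, -0.00038306,  0.00182307, -0.00074423,
        0.00049004, -0.0005441 ]), 'joint_efforts': array([-9.48814005e-01, -5.09602189e+01, -2.19665632e+00, -2.97626781e+01,
       -2.79088633e-02, -4.44817767e+00, -3.31019866e-03]), 'eef_pos': array([ 0.53257264, -0.29098313,  0.0717686 ]), 'eef_rot': array([ 3.14022350e+00, -2.75665220e-03, -2.37445424e-01]), 'wrist_force': array([-11.71748132,   4.04167429,  25.57560334]), 'torque': array([ 1.0265394 ,  2.57141552, -0.02914322]), 'gripper_force': 12.645011621061713, 'width': -0.00018828560346465046}
```

View pics/s3c.png

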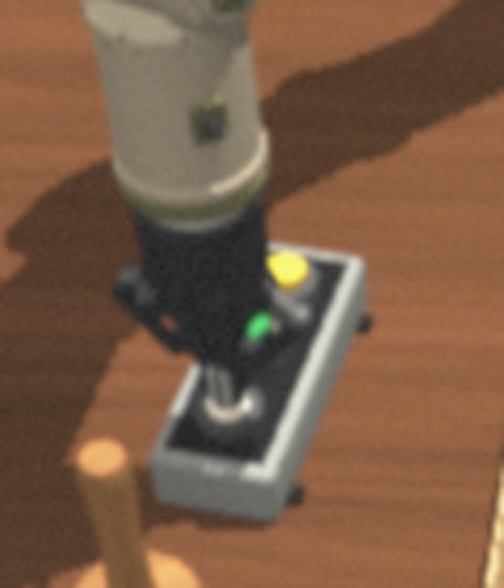

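The close-up shows the closed fingertips standing on the white key at about (225,405), with the green (260,325) and yellow (290,268) keys untouched. I'll back off in small steps to confirm the key bottomed, using the force profile.

play_rows(
  steps=[0,0,-0.03,0,0,0,0,0,0,-0.03,0,0,0,0],
)

```text
t: 3.08
eef_pos: [0.5326, -0.2909, 0.0725]
eef_rot: [3.141, -0.002, -0.237]
wrist_force: [-2.1, -0.1, 4.0]
width: 0.0002
gripper_force: 2.3
```

play_rows(
  steps=[0,0,-0.03,0,0,0,0,0,0,-0.03,0,0,0,0],
)

```text
t: 3.32
eef_pos: [0.5326, -0.2909, 0.0742]
eef_rot: [3.141, -0.002, -0.237]
wrist_force: [0.3, -2.7, 3.9]
width: 0.0003
gripper_force: 1.8
```

play_rows(
  steps=[0,0,-0.03,0,0,0,0,0,0,-0.03,0,0,0,0],
)

```text
t: 3.58
eef_pos: [0.5322, -0.2901, 0.0765]
eef_rot: [-3.141, -0.0, -0.237]
wrist_force: [0.8, -1.8, 2.9]
width: -0.0001
gripper_force: 1.2
```

play_rows(
  steps=[0,0,-0.03,0,0,0,0,0,0,-0.03,0,0,0,0],
)

```text
t: 3.82
eef_pos: [0.5318, -0.2895, 0.079]
eef_rot: [-3.141, 0.001, -0.237]
wrist_force: [-0.1, 0.5, -0.7]
width: 0.0
gripper_force: 0.0
```

play_rows(
  steps=[0,0,-0.2,0,0,0,0,-0.6,0.05,-0.2,0,0,0,0,-0.6,0.05,-0.2,0,0,0,0],
)

```text
t: 4.2
eef_pos: [0.4663, -0.2797, 0.0969]
eef_rot: [-3.141, 0.008, -0.239]
wrist_force: [0.5, -0.3, 0.2]
width: -0.0001
gripper_force: 0.0
```

play_rows(
  steps=[-0.595,0.048,0,0,0,0,0,-0.595,0.048,0,0,0,0,0,-0.595,0.048,0,0,0,0,0,-0.595,0.048,0,0,0,0,0],
)

```text
t: 4.7
eef_pos: [0.4151, -0.2717, 0.0998]
eef_rot: [-3.142, -0.002, -0.236]
wrist_force: [0.4, -0.4, -0.4]
width: 0.0
gripper_force: 0.0
```

Run:
```python
from h import *
rel([.4133,-.271,.069],-.237)
```

```text
shift [-0.019 -0.002  0.308] turn [-0.     -0.0002  0.0001] | t 4.7 pos [ 0.4151 -0.2717  0.0998] rot [-3.1416e+00 -1.5000e-03 -2.3620e-01] F [ 0.4 -0.4 -0.4] w 0.0
```

play_rows(
  steps=[-0.015,0,0.15,0,0,0,0,-0.015,0,0.22,0,0,0,0,-0.015,0,0.26,0,0,0,0,-0.015,0,0.29,0,0,0,0,-0.015,0,0.31,0,0,0,0,-0.015,0,0.31,0,0,0,0],
)

```text
t: 5.45
eef_pos: [0.4121, -0.271, 0.0715]
eef_rot: [3.141, -0.0, -0.237]
wrist_force: [-14.9, 10.7, 40.1]
width: 0.0
gripper_force: 20.0
```

play_rows(
  steps=[0,0,-0.31,0,0,0,0,0,0,-0.31,0,0,0,0,0.6,-0.04,-0.31,0,0,0,0,0.6,-0.04,-0.31,0,0,0,0,0.6,-0.04,-0.31,0,0,0,0],
)

```text
t: 6.08
eef_pos: [0.4707, -0.2811, 0.0981]
eef_rot: [-3.141, 0.002, -0.237]
wrist_force: [0.1, -0.1, 0.3]
width: -0.0002
gripper_force: 0.0
```

Run:
```python
from h import *
rel([.4725,-.281,.0705],-.237)
```

```text
shift [ 0.017 -0.005  0.276] turn [-0.0001  0.0003  0.    ] | t 6.08 pos [ 0.4707 -0.2811  0.0981] rot [-3.141e+00  2.100e-03 -2.368e-01] F [ 0.1 -0.1  0.3] w -0.0002
```

play_rows(
  steps=[0.01,0,0.15,0,0,0,0,0.01,0,0.22,0,0,0,0,0.01,0,0.26,0,0,0,0,0.01,0,0.285,0,0,0,0,0.01,0,0.295,0,0,0,0,0.01,0,0.295,0,0,0,0],
)

```text
t: 6.82
eef_pos: [0.4713, -0.2817, 0.0718]
eef_rot: [3.141, 0.001, -0.238]
wrist_force: [-11.9, 5.6, 23.6]
width: -0.0003
gripper_force: 11.6
```

play_rows(
  steps=[0,0,-0.4,0,0,0,0,0,0,-0.95,0,0,0,0,0,0,-0.95,0,0,0,0],
)

```text
t: 7.2
eef_pos: [0.475, -0.283, 0.1699]
eef_rot: [3.139, -0.009, -0.237]
wrist_force: [0.7, -0.1, 0.1]
width: -0.0003
gripper_force: 0.0
```

play_rows(
  steps=[-0.222,-0.907,0,0,0,0,1,-0.222,-0.907,0,0,0,0,1],
)

```text
t: 7.45
eef_pos: [0.4719, -0.1851, 0.1641]
eef_rot: [-3.141, 0.001, -0.235]
wrist_force: [0.7, -0.5, 0.8]
width: 0.0355
gripper_force: 0.0
```

play_rows(
  steps=[-0.222,-0.907,0,0,0,0,1,-0.222,-0.907,0,0,0,0,1],
)

```text
t: 7.7
eef_pos: [0.4713, -0.0913, 0.1642]
eef_rot: [-3.141, 0.001, -0.233]
wrist_force: [-0.2, -0.3, -0.6]
width: 0.0722
gripper_force: 0.0
```

play_rows(
  steps=[-0.222,-0.907,0,0,0,0,1,-0.222,-0.907,0,0,0,0,1],
)

```text
t: 7.95
eef_pos: [0.4708, 0.002, 0.1643]
eef_rot: [-3.141, 0.0, -0.233]
wrist_force: [1.5, -0.3, 0.2]
width: 0.0855
gripper_force: 0.0
```

play_rows(
  steps=[-0.222,-0.907,0,0,0,0,1,-0.222,-0.907,0,0,0,0,1],
)

```text
t: 8.2
eef_pos: [0.4704, 0.0953, 0.1643]
eef_rot: [-3.141, 0.0, -0.233]
wrist_force: [0.8, -0.3, -0.3]
width: 0.0853
gripper_force: 0.0
```

play_rows(
  steps=[-0.222,-0.907,0,0,0,0,1,-0.222,-0.907,0,0,0,0,1],
)

```text
t: 8.45
eef_pos: [0.4698, 0.1888, 0.1643]
eef_rot: [-3.14, 0.001, -0.234]
wrist_force: [-0.3, -1.6, -0.4]
width: 0.0857
gripper_force: 0.0
```

play_rows(
  steps=[-0.222,-0.907,0,0,0,0,1,-0.222,-0.907,0,0,0,0,1,-0.222,-0.907,0,0,0,0,1],
)

```text
t: 8.82
eef_pos: [0.4691, 0.2817, 0.164]
eef_rot: [-3.14, 0.002, -0.232]
wrist_force: [-0.2, -0.2, -0.0]
width: 0.0853
gripper_force: 0.0
```

Run:
```python
from h import *
rel([.469,.2797,.025],-.237)
c=cap("scene","pics/s4.png")
cv2.imwrite("pics/s4c.png",cv2.resize(c["color"][:,:,::-1][100:300,280:500],None,fx=3,fy=3,interpolation=cv2.INTER_CUBIC))
```

```text
shift [0.006 0.022 1.39 ] turn [-0.0002  0.0003  0.0008] | t 8.82 pos [0.4691 0.2817 0.164 ] rot [-3.1404e+00  1.7000e-03 -2.3190e-01] F [-0.2 -0.2 -0. ] w 0.0853
```

View pics/s4c.png

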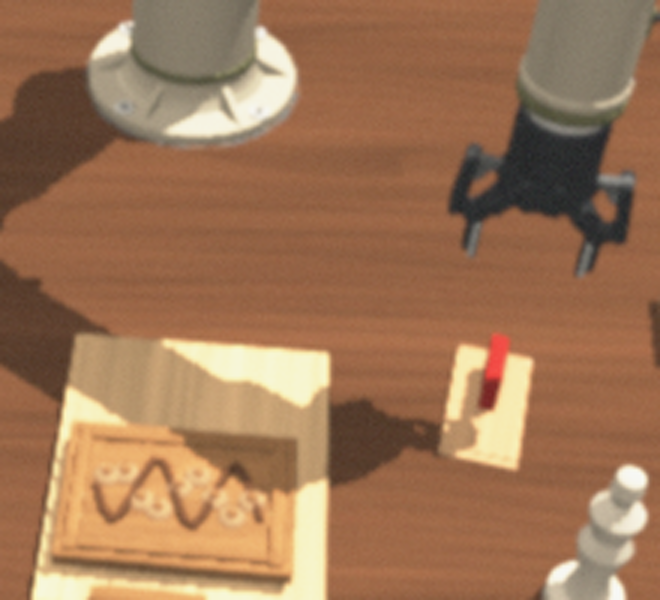

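The view shows the open fingers at (470,245) and (590,265) in crop pixels, straddling the rib's axis above the slip. I'll descend and grip.

play_rows(
  steps=[0,0.02,0.9,0,0,0.0008,1,0,0.02,0.9,0,0,0.0008,1,0,0.02,0.9,0,0,0.0008,1],
)

```text
t: 9.25
eef_pos: [0.469, 0.2739, 0.0724]
eef_rot: [3.138, 0.004, -0.244]
wrist_force: [0.1, -0.4, 0.4]
width: 0.0851
gripper_force: 0.0
```

play_rows(
  steps=[0,0,0.3,0,0,0,1,0,0,0.49,0,0,0,1,0,0,0.49,0,0,0,1],
)

```text
t: 9.62
eef_pos: [0.4698, 0.2759, 0.0253]
eef_rot: [3.14, 0.001, -0.243]
wrist_force: [0.2, 0.1, 0.2]
width: 0.0856
gripper_force: 0.0
```

play_rows(
  steps=[0,0,0,0,0,0,0,0,0,0,0,0,0,0,0,0,0,0,0,0,0,0,0,0,0,0,0,0,0,0,0,0,0,0,0,0,0,0,0,0,0,0],
)

```text
t: 10.38
eef_pos: [0.4706, 0.2771, 0.0265]
eef_rot: [-3.141, -0.001, -0.242]
wrist_force: [0.3, -0.5, 5.3]
width: 0.0154
gripper_force: 60.3
```

play_rows(
  steps=[0,0,-0.35,0,0,0,0,0,0,-0.7,0,0,0,0,0,0,-0.7,0,0,0,0],
)

```text
t: 10.75
eef_pos: [0.4715, 0.2776, 0.0983]
eef_rot: [-3.139, -0.004, -0.242]
wrist_force: [-0.2, 0.1, -2.2]
width: 0.015
gripper_force: 59.3
```

play_rows(
  steps=[0.08,0.45,0,0,0,0,0,0.167,0.91,0,0,0,0,0,0.167,0.91,0,0,0,0,0],
)

```text
t: 11.12
eef_pos: [0.4642, 0.1792, 0.0943]
eef_rot: [3.138, 0.002, -0.249]
wrist_force: [-0.1, 0.2, -1.6]
width: 0.0153
gripper_force: 59.4
```

play_rows(
  steps=[0.08,0.45,0,0,0,0,0,0.167,0.91,0,0,0,0,0,0.167,0.91,0,0,0,0,0],
)

```text
t: 11.5
eef_pos: [0.4583, 0.0882, 0.0947]
eef_rot: [3.139, 0.002, -0.248]
wrist_force: [-0.3, 0.1, -2.3]
width: 0.0152
gripper_force: 59.4
```

play_rows(
  steps=[0.08,0.45,0,0,0,-0.014,0,0.167,0.91,0,0,0,-0.028,0,0.167,0.91,0,0,0,-0.028,0,0.167,0.91,0,0,0,-0.028,0],
)

```text
t: 12.0
eef_pos: [0.4533, 0.0009, 0.0954]
eef_rot: [-3.141, 0.001, -0.066]
wrist_force: [-0.9, 0.6, -1.3]
width: 0.0153
gripper_force: 59.4
```

Run:
```python
from h import *
rel([.4537,.0003,.07],-.066)
for n,b in(("top",(220,180,360,320)),("scene",(270,130,410,270))):
    c=cap(n,f"pics/{n}5.png"); np.savez(f"{n}5.npz",**c); x0,y0,x1,y1=b
    cv2.imwrite(f"pics/{n}5c.png",cv2.resize(c["color"][:,:,::-1][y0:y1,x0:x1],None,fx=4,fy=4,interpolation=cv2.INTER_CUBIC))
a=cv2.imread("pics/top5c.png");b=cv2.imread("pics/scene5c.png")
cv2.imwrite("pics/both5.png",cv2.resize(np.hstack([a,b]),(800,400)))
```

```text
shift [0.005 0.006 0.254] turn [-0.0001  0.0001 -0.    ] | t 12.0 pos [0.4533 0.0009 0.0954] rot [-3.1408e+00  6.0000e-04 -6.6000e-02] F [-0.9  0.6 -1.3] w 0.0153
```

View pics/both5.png

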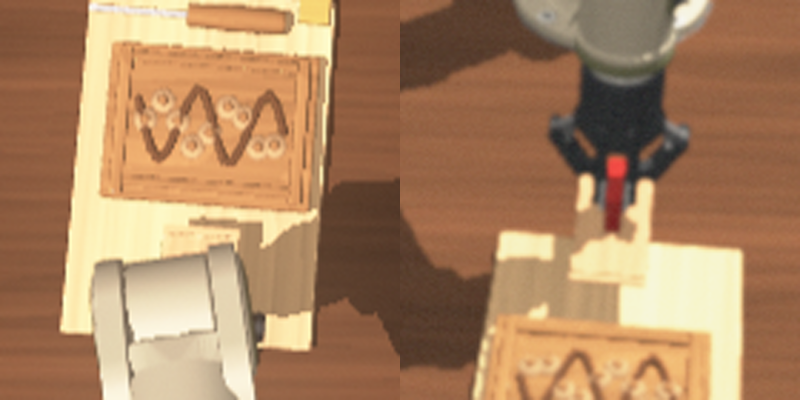

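The left half (top view) shows the slip's thin edge at about (162,228)–(240,235), just short of the panel edge. The right half (scene view) shows the slip level in the grip with its edge at (572,280)–(645,285). I'll measure the edge by depth.

Run:
```python
from h import *
np.set_printoptions(precision=4,suppress=True)
yaw=-.066; ex=np.array([np.cos(yaw),np.sin(yaw)]); ey=np.array([-ex[1],ex[0]])
for n in("top","scene"):
    c=dict(np.load(n+"5.npz")); P=cloud(c); Pm=P[...,2]; hsv=cv2.cvtColor(c["color"],cv2.COLOR_RGB2HSV).astype(int)
    m=(Pm>.055)&(Pm<.088)&(P[...,0]>.46)&(P[...,0]<.56)&(abs(P[...,1])<.06)&(hsv[...,0]>10)&(hsv[...,0]<30)&(hsv[...,1]<150)&(hsv[...,1]>50)
    k,l,s,ce=cv2.connectedComponentsWithStats(m.astype(np.uint8)); i=1+np.argmax(s[1:,4]); m=l==i
    vs,us=np.where(m); W=np.array([ray(c,u,v,.0715) for u,v in zip(us,vs)])[:,:2]
    a=W@ex; b=W@ey
    print(n,s[i],"z med",np.median(Pm[m]),"edge x' by y' bins",[(round(q,3),round(a[abs(b-q)<.003].max(),4)) for q in np.arange(b.min()+.006,b.max()-.003,.01)],"y' range",b.min(),b.max(), "near front", b[a>a.max()-.012].min(),b[a>a.max()-.012].max())
    z=Pm[m]; A=np.c_[a,b,np.ones(len(a))]; print("tilt fit",np.linalg.lstsq(A,z,rcond=None)[0])
print("tcp",np.array([.4533,.0009])@ex,np.array([.4533,.0009])@ey,"lip",np.array([.5635,-.007])@ex,np.array([.5635,-.007])@ey)
# panel edges in top5, slip frame
c=dict(np.load("top5.npz")); P=cloud(c); m=(P[...,2]>.034)&(P[...,2]<.06)&(P[...,0]>.54)&(P[...,0]<.75)&(abs(P[...,1])<.15)
k,l,s,ce=cv2.connectedComponentsWithStats(m.astype(np.uint8)); m=l==1+np.argmax(s[1:,4]); vs,us=np.where(m)
W=np.array([ray(c,u,v,.042) for u,v in zip(us,vs)])[:,:2]; a=W@ex;b=W@ey
print("panel near edge",[(round(q,2),round(a[abs(b-q)<.004].min(),4)) for q in np.arange(-.06,.13,.02)],"sides",[(round(q,2),round(b[abs(a-q)<.003].min(),4),round(b[abs(a-q)<.003].max(),4)) for q in np.arange(.58,.7,.02)])
```

```text
top [276 258  28  12 217] z med 0.07269180783983353 edge x' by y' bins [(np.float64(0.002), np.float64(0.5396)), (np.float64(0.012), np.float64(0.5387)), (np.float64(0.022), np.float64(0.5406)), (np.float64(0.032), np.float64(0.5397)), (np.float64(0.042), np.float64(0.5391)), (np.float64(0.052), np.float64(0.5383)), (np.float64(0.062), np.float64(0.5401))] y' range -0.0039996879428156485 0.06582627187384853 near front -0.0039996879428156485 0.06564762258116136
tilt fit [-0.1175 -0.0062  0.135 ]
scene [329 204  28  27 575] z med 0.07466044830858265 edge x' by y' bins [(np.float64(0.003), np.float64(0.5398)), (np.float64(0.013), np.float64(0.5389)), (np.float64(0.023), np.float64(0.5413)), (np.float64(0.033), np.float64(0.5404)), (np.float64(0.043), np.float64(0.5392)), (np.float64(0.053), np.float64(0.538)), (np.float64(0.063), np.float64(0.5404))] y' range -0.002899213052188461 0.06738030147754782 near front -0.0023661074789505633 0.06715361672508924
tilt fit [-0.0288  0.0035  0.089 ]
tcp 0.4522537140483011 0.030794124918844985 lip 0.5627348071073509 0.030179245680640693
panel near edge [(np.float64(-0.06), np.float64(0.5648)), (np.float64(-0.04), np.float64(0.5635)), (np.float64(-0.02), np.float64(0.5643)), (np.float64(0.0), np.float64(0.563)), (np.float64(0.02), np.float64(0.5638)), (np.float64(0.04), np.float64(0.5651)), (np.float64(0.06), np.float64(0.5638)), (np.float64(0.08), np.float64(0.5646)), (np.float64(0.1), np.float64(0.5633)), (np.float64(0.12), np.float64(0.5641))] sides [(np.float64(0.58), np.float64(-0.068), np.float64(0.1307)), (np.float64(0.6), np.float64(-0.0666), np.float64(0.1296)), (np.float64(0.62), np.float64(-0.0679), np.float64(0.1313)), (np.float64(0.64), np.float64(-0.0663), np.float64(0.1306)), (np.float64(0.66), np.float64(-0.0675), np.float64(0.1295)), (np.float64(0.68), np.float64(-0.0661), np.float64(0.1312))]
```

play_rows(
  steps=[0,0,0.25,0,0,0,0,0,0,0.4,0,0,0,0,0,0,0.48,0,0,0,0,0,0,0.5,0,0,0,0,0,0,0.5,0,0,0,0],
)

```text
t: 12.72
eef_pos: [0.4537, -0.0003, 0.0461]
eef_rot: [-3.141, -0.001, -0.066]
wrist_force: [0.1, 0.4, -1.2]
width: 0.0153
gripper_force: 59.4
```

Run:
```python
from h import *
x,y=.5048,.0312; cs,sn=np.cos(-.066),np.sin(-.066)
rel([x*cs-y*sn,x*sn+y*cs,.0455],-.066)
```

```text
shift [ 0.521 -0.016  0.007] turn [-0.     -0.0001 -0.    ] | t 12.72 pos [ 4.537e-01 -3.000e-04  4.610e-02] rot [-3.1414e+00 -5.0000e-04 -6.6100e-02] F [ 0.1  0.4 -1.2] w 0.0153
```

play_rows(
  steps=[0.1,-0.01,0,0,0,0,0,0.2,-0.014,0,0,0,0,0,0.28,-0.016,0,0,0,0,0,0.34,-0.016,0,0,0,0,0,0.36,-0.016,0,0,0,0,0],
)

```text
t: 13.35
eef_pos: [0.4897, -0.0012, 0.0457]
eef_rot: [-3.141, 0.0, -0.066]
wrist_force: [-0.8, -0.9, -1.8]
width: 0.0152
gripper_force: 59.4
```

Run:
```python
from h import *
x,y=.5048,.0312; cs,sn=np.cos(-.066),np.sin(-.066)
rel([x*cs-y*sn,x*sn+y*cs,.0455],-.066)
c=cap("scene","pics/s6.png"); np.savez("scene6.npz",**c)
cv2.imwrite("pics/s6c.png",cv2.resize(c["color"][:,:,::-1][170:300,280:400],None,fx=4.5,fy=4.5,interpolation=cv2.INTER_CUBIC))
```

```text
shift [ 0.16  -0.001  0.002] turn [-0.  0. -0.] | t 13.35 pos [ 0.4897 -0.0012  0.0457] rot [-3.1414e+00  1.0000e-04 -6.6300e-02] F [-0.8 -0.9 -1.8] w 0.0152
```

View pics/s6c.png

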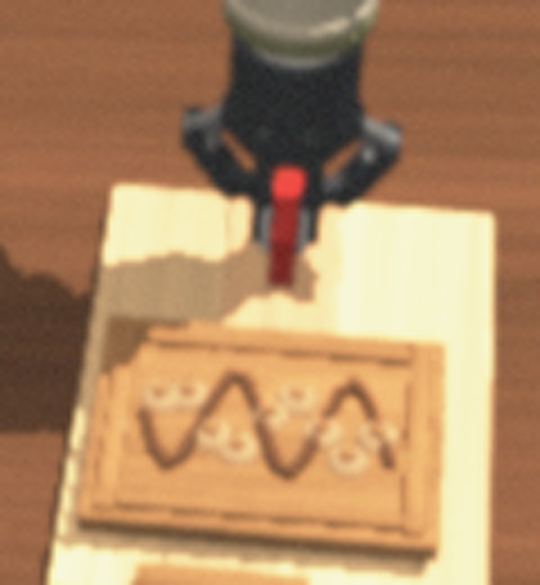

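The crop shows the slip (rib at (287,225)) entering the slot at the panel's middle, and the panel looks unmoved. I'll finish the slide, then press in small steps.

play_rows(
  steps=[0.06,0,0,0,0,0,0,0.12,0,0,0,0,0,0,0.15,0,0,0,0,0,0,0.16,0,0,0,0,0,0,0.16,0,0,0,0,0,0],
)

```text
t: 14.02
eef_pos: [0.5052, -0.0022, 0.0458]
eef_rot: [-3.141, 0.0, -0.066]
wrist_force: [-0.4, 0.1, -1.4]
width: 0.0153
gripper_force: 59.4
```

play_rows(
  steps=[0,0,0.01,0,0,0,0,0,0,0.015,0,0,0,0,0,0,0.015,0,0,0,0,0,0,0.015,0,0,0,0],
)

```text
t: 14.52
eef_pos: [0.5052, -0.0023, 0.0445]
eef_rot: [3.142, 0.0, -0.066]
wrist_force: [-2.0, -0.2, 4.1]
width: 0.0151
gripper_force: 60.0
```

play_rows(
  steps=[0,0,0.005,0,0,0,0,0,0,0.005,0,0,0,0,0,0,0.005,0,0,0,0],
)

```text
t: 14.9
eef_pos: [0.5052, -0.0022, 0.0445]
eef_rot: [3.141, 0.0, -0.066]
wrist_force: [-6.9, -1.1, 10.5]
width: 0.0155
gripper_force: 61.3
```

play_rows(
  steps=[-0.005,0,0.003,0,0,0,0,-0.005,0,0.003,0,0,0,0,-0.005,0,0.003,0,0,0,0,-0.005,0,0.003,0,0,0,0],
)

```text
t: 15.4
eef_pos: [0.5052, -0.0022, 0.0445]
eef_rot: [3.141, -0.001, -0.066]
wrist_force: [-5.0, -1.5, 11.8]
width: 0.0151
gripper_force: 61.3
```

Run:
```python
from h import *
np.set_printoptions(precision=4,suppress=True)
for n,b in(("top",(220,180,360,320)),("scene",(270,160,410,300))):
    c=cap(n,f"pics/{n}7.png"); np.savez(f"{n}7.npz",**c); x0,y0,x1,y1=b
    cv2.imwrite(f"pics/{n}7c.png",cv2.resize(c["color"][:,:,::-1][y0:y1,x0:x1],(400,400),interpolation=cv2.INTER_CUBIC))
cv2.imwrite("pics/both7.png",np.hstack([cv2.imread(f"pics/{n}7c.png") for n in("top","scene")]))
yaw=-.066; ex=np.array([np.cos(yaw),np.sin(yaw)]); ey=np.array([-ex[1],ex[0]])
for f in("scene1.npz","scene7.npz","top5.npz","top7.npz"):
    c=dict(np.load(f)); P=cloud(c); m=(P[...,2]>.034)&(P[...,2]<.06)&(P[...,0]>.55)&(P[...,0]<.73)&(abs(P[...,1])<.15)
    k,l,s,ce=cv2.connectedComponentsWithStats(m.astype(np.uint8)); m=l==1+np.argmax(s[1:,4]); vs,us=np.where(m)
    W=np.array([ray(c,u,v,.042) for u,v in zip(us,vs)])[:,:2]; a=W@ex;bb=W@ey
    print(f,"near",np.median([a[abs(bb-q)<.004].min() for q in(-.05,-.03,.09,.11)]),"sides",np.median([bb[abs(a-q)<.003].min() for q in(.6,.62,.64,.66)]),np.median([bb[abs(a-q)<.003].max() for q in(.6,.62,.64,.66)]),"z",np.median(P[m][:,2]))
for _ in range(4): cams.capture("top"); print(read_state()["wrist_force"])
s=read_state(); print(s["t"],s["eef_pos"],s["eef_rot"])
```

```text
scene1.npz near 0.5650708240706988 sides -0.06625940414417208 0.1313060527044446 z 0.044214243076849735
scene7.npz near 0.5650708240706988 sides -0.06625940414417208 0.13157668434232606 z 0.0443226240345016
top5.npz near 0.5644488189758077 sides -0.06708063458823499 0.13009970122226303 z 0.043716176503681314
top7.npz near 0.5672606156409543 sides -0.06708063458823499 0.13009970122226303 z 0.043780088199613765
[-5.1678 -0.7581 11.5138]
[-4.5806 -0.1755 11.7231]
[-5.2658 -0.0694 11.0525]
[-5.7438 -1.0357 11.7418]
15.7 [ 0.5052 -0.0023  0.0445] [ 3.1413 -0.001  -0.0662]
```

View pics/both7.png

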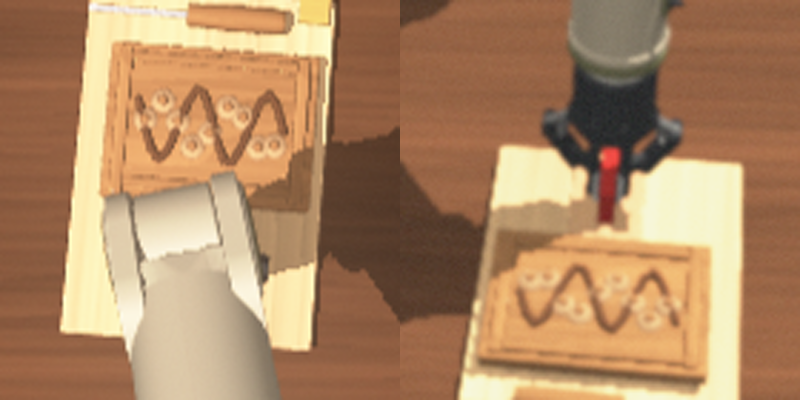

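Both views show the slip tucked in at the panel's middle, and the panel's pose is unchanged to the millimetre. I'll nudge the push to mid-band.

play_rows(
  steps=[-0.002,0,0.004,0,0,0,0,-0.002,0,0.004,0,0,0,0,-0.002,0,0.004,0,0,0,0,-0.002,0,0.004,0,0,0,0],
)

```text
t: 16.2
eef_pos: [0.5052, -0.0023, 0.0445]
eef_rot: [3.141, -0.001, -0.066]
wrist_force: [-5.2, -0.7, 16.0]
width: 0.0154
gripper_force: 61.9
```

play_rows(
  steps=[0,0,-0.0015,0,0,0,0,0,0,-0.0015,0,0,0,0,0,0,-0.0015,0,0,0,0,0,0,-0.0015,0,0,0,0],
)

```text
t: 16.7
eef_pos: [0.5053, -0.0023, 0.0445]
eef_rot: [3.141, -0.001, -0.066]
wrist_force: [-6.0, -0.7, 13.7]
width: 0.0147
gripper_force: 61.6
```

Run:
```python
from h import *
F=[]
for _ in range(6): cams.capture("top"); F.append(read_state()["wrist_force"])
F=np.array(F); print(F.round(1))
if 11<F[:,2].mean()<17: print(sign_off())
```

```text
[[-5.2 -0.9 13.5]
 [-4.9  0.2 12.6]
 [-5.   0.2 14.4]
 [-4.8 -0.6 13.1]
 [-5.7 -0.9 13.9]
 [-5.6 -1.  13.7]]
the job is handed in; nothing more can be done
None
```

The job is handed in at about 17 s. I pressed white, yellow and green in that order; the slip is about 3 cm under the middle of the panel's near edge, still gripped and pressed on the board with about 13–15 N, and the panel measured unmoved.

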